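Stand a cover plate on edge in the inspection fixture

ROBOT

A 7-joint arm with a two-finger parallel gripper is mounted at the origin on a cart in front of the work surface, level with it; the furniture and walls round the work are solid. World frame = base frame: x ahead of the robot, y to its left, z up, the work surface at z = 0. Lengths are in m, angles in rad, forces in N, time in s.
With the tool pointing down it reaches from about 0.4 to 0.85 m from the base axis. Payload 10.4 kg.
Tool frame: the origin (TCP) lies at the very end of the fingers, on their centre line; the grasp point (between the pads) lies 19 mm behind it; z points along the fingers, y is the line along which they close (so a half turn about z gives the same grasp; the last joint's range is limited). The gripper opens to 87 mm and grips with 3 to 60 N. Pads are 19 mm wide; open, the fingers measure 117 mm over their backs; the gripper's body (75 mm by 190 mm) begins 51 mm behind the grasp point.
Start: joints at [1.316, 0.332, -0.065, 1.46, 0.022, 1.35, -0.088], TCP at [0.144, -0.608, 0.196] pointing down, gripper open.
Joint ranges: [-2.6, 2.6], [-0.5, 2.12], [-1.47, 1.34], [0.16, 2.42], [-1.27, 4.41], [0.06, 2.06], [-2.6, 2.6]. Speed limits (rad/s): [2.22, 2.22, 2.79, 2.79, 3.14, 3.14, 3.14].

INTERFACE

Orientations are given as a unit quaternion [w, x, y, z].
In Python, from workcell import readout, viewer, manip gives the robot as it stands.
- The arm moves only by the tool servo_tool, never from a script. Its argument "motion" is one flat list of numbers, 5 for each row, row after row: the shift along the tool's x, y, z in mm, then the turn about the tool's z in rad, then the finger opening in mm, from 0 to 87. In form: [tx, ty, tz, roll, gripper, tx, ty, tz, roll, gripper, ...]. A call has 1 to 8 rows; each row shifts and turns the commanded pose from where the row before left it, along the tool's axes as they then stand; what a row does not reach is not made up. A row lasts 1/10 s, in which the tool goes at most 50 mm and 8.59 degrees, less where a joint would pass 70% of its speed; a pose out of reach is approached as far as the arm can. A call is refused whole if a number of a shift passes 50 or a number of a turn 0.15, either way. A call with a gripper value outside its range is refused whole. The fingers move at their own pace and stop on an object; "newtons" is the grip in N (left out, the last holds). Time passes only in rows, so rows that do not move let the fingers close. It gives the time, the measured TCP pose, the force, the opening and the grip force at its end, in the units of the state.
- readout.observe(): the state, without advancing time (a new reading comes with each control period).
- viewer.snapshot(name): name is "scene" or "top" or "wrist"; returns a dict with "color" (384x512x3 uint8, red, green, blue), "fov_y" (degrees; the focal length in pixels is half the picture's height over the tangent of half this angle, whatever the lens; pixels are square), "cx", "cy" (the principal point, pixels), "world_to_cam" (4x4, takes a point from world to camera coordinates); the wrist camera has in their place "hand_eye" (4x4, takes a point from camera to tool coordinates, whose origin is the TCP and whose axes are the flange's). Camera axes: x right, y up, looking along -z (the intrinsics and any distortion apply to the point x, -y, -z); pixel columns grow to the right and rows downward; lengths in m; the calibration is good to about 2 mm. A picture is of the moment at which its call begins: read the wrist's pose just before it. There is no depth.
- manip.hand_in(): hands the job in; it is judged then, once.
The state is a dict: "clock": time; "qpos": joint angles; "dq": joint speeds; "effort": joint torques, N m; "eef_pos": TCP position; "eef_rot": TCP orientation; "ft_force": force on the tool from outside, world axes, zero at the start; "wrist_torque": the same for the moment, N m; "grip_width": opening from 0.0 (shut) to 1.0 (fully open); "gripper_force": force on a finger pad.
Only numpy, scipy, OpenCV 4.12 (cv2) and the standard library are available. Lean on these libraries where they do the work, as an engineer would, in place of code of your own. Each camera call takes 0.05 s, during which the arm holds its last target. There are 200 camera calls.

TASK

The flat aluminium cover plate lies flat on the two sloping rails of the grey inspection fixture. Slide it down the rails to the back wall and tip it up so that it stands upright on its long thin edge, down in the slot between the rail ends and the wall and about centred on the rails; then swing the keeper arm fully across in front of it. Leave the loose flange, pot and V-block beside the fixture where they are.

Things in the scene. Friction and masses are not known exactly. Their poses are not given: they have to be found in the camera images.
- fixture: fixed inspection fixture; origin on the table (z = 0) under the middle of the back wall's front face; -x faces the robot, z up. Grey back wall: x 0 to 12, y -85 to 85, 75 high, ribs to x 32. Two steel rails, 16 wide, centred at y -58 and +58, open between: tops rise towards the robot at 0.35 rad from x -16, z 30 to x -127, z 70; legs at x -117. Keeper post: radius 7, at x -22, y -105, to z 56.
- slot (a point): middle of the slot's floor, axes as the fixture: the slot lies between the rail ends (fixture x -16) and the wall face (x 0), 16 wide, its floor 8 above the table and 22 below the rail ends (the 8 mm base plate covers fixture x -30 to 32, y -85 to 85)
- cover_plate: flat machined aluminium plate, 80 (its x) x 150 (its y) x 12 thick (its z), about 0.36 kg, with a central bore of 30 mm and four 8 mm corner holes. Origin in the centre of the underside as it lies. It starts flat on the sloping rails (its x down the slope to the wall), its origin 55 mm up the slope from the rail ends; pushed down to the wall, about 27 mm.
- plate_center (a point): centre of the cover plate (6 mm above its underside), axes as the plate; 48 mm above the table when the plate stands seated in the slot
- keeper (a joint): angle (rad, 0 to 2) of the keeper arm about its vertical post: 0 = closed against a stop, pointing along the fixture's +y, across in front of the slot, 1 mm clear of it; grows towards the robot; at 1.57 it points along the fixture's -x, clear of the plate. Stays where left. Dark bar 10 wide, reaching 74 from the axis, z 57 to 65.
- keeper_knob (a point): middle of the black upright knob of the keeper arm: diameter 10, from z 65 to 89, 66 mm from the hinge axis, on the arm's centre line
- flange_part: loose bystander beside the fixture: turned steel flange with a boss, diameter 60, height 32 mm; origin in the centre of its underside; leave it
- sample_pot: loose bystander beside the fixture: white plastic pot, diameter 53, height 60 mm; origin in the centre of its underside; leave it
- v_block_3: loose bystander beside the fixture: dark steel V-block, 40 x 50 x 40 mm; origin in the centre of its underside; leave it

How it is judged:
At the end, for the whole second after the job is handed in: The cover plate stands on a long thin edge, within 0.1 rad of upright, at rest on the slot's floor (its centre 44 to 51.5 mm above the table, less than 12.5 mm in front of the wall face, and within 35 mm of the fixture's middle sideways), and the keeper arm is closed to within 0.12 rad (angle between the x axis of cover_plate and the z axis of fixture, either way round below 0.1 rad and x of plate_center in the frame of fixture between -0.0125 and 0 m and y of plate_center in the frame of fixture between -0.035 and 0.035 m and z of plate_center in the frame of fixture between 0.044 and 0.0515 m and value of joint keeper below 0.12 rad and linear speed of cover_plate below 0.02 m/s); the robot touches nothing.
It fails at once if a loose bystander (flange, pot or V-block) is moved more than 20 mm (distance of any of flange_part, sample_pot, v_block_3 from where it was at the start of the episode above 0.02 m).
It also fails if it takes over 58 s, if anything falls off the work surface, if the arm or the gripper's body presses on something with over 40 N, if the wrist force passes 120 N, or if a joint passes its speed limit or range.

## Working session

There is one attempt and no reset: what is moved stays moved. The work goes in short steps, Python scripts to look and compute and a tool call to move; the robot and the scene stay as the last step left them, time stands still between calls to the robot, and variables do not carry over. Pictures are saved under pics/ and viewed, at most 10 in all, crops included, and the job is handed in when it is done.

Besides the shell and the picture viewer there is one more tool, called as name(argument=value, ...), one argument or row to a line, values as JSON. servo_tool: Moves the arm, as the interface text tells. Its arguments: {"type":"object","properties":{"motion":{"type":"array","items":{"type":"number"}},"newtons":{"type":"number"}},"required":["motion"]}

```bash
mkdir -p pics; cat > h.py <<'E'
import numpy as np, cv2
from workcell import readout, viewer, manip
def snap(n,f):
    s=viewer.snapshot(n); cv2.imwrite(f'pics/{f}.png',cv2.cvtColor(s['color'],cv2.COLOR_RGB2BGR)); np.save(f'pics/{f}.npy',{k:v for k,v in s.items()},allow_pickle=True); return s
def load(f): return np.load(f'pics/{f}.npy',allow_pickle=True).item()
E
python3 - <<'E'
from h import *
a=snap('scene','s0');b=snap('top','t0')
for s in (a,b): print({k:v for k,v in s.items() if k!='color'})
print(readout.observe())
cv2.imwrite('pics/st.png',np.hstack([cv2.cvtColor(x['color'],cv2.COLOR_RGB2BGR) for x in (a,b)])[:, :])
im=cv2.imread('pics/st.png'); cv2.imwrite('pics/v0.png',cv2.resize(a['color'][:,:,::-1],(800,600),interpolation=cv2.INTER_CUBIC)); cv2.imwrite('pics/v1.png',cv2.resize(b['color'][:,:,::-1],(800,600),interpolation=cv2.INTER_CUBIC))
E
```

```text
{'fov_y': 49.60207164909649, 'cx': 266.0179636024231, 'cy': 194.32104146167774, 'world_to_cam': array([[-0.67530543, -0.7374077 ,  0.01387314,  0.35644341],
       [ 0.43352887, -0.3816605 ,  0.8163259 , -0.27030997],
       [-0.59667018,  0.55728372,  0.57742493, -0.76443935],
       [ 0.        ,  0.        ,  0.        ,  1.        ]])}
{'fov_y': 42.38620898958791, 'cx': 255.34579649975672, 'cy': 189.19434826959494, 'world_to_cam': array([[ 0.06956555, -0.99757496,  0.00219632, -0.00928805],
       [ 0.97655849,  0.06854921,  0.20404538, -0.50874077],
       [-0.20370112, -0.01204969,  0.97895897, -1.11364702],
       [ 0.        ,  0.        ,  0.        ,  1.        ]])}
{'clock': 0.1, 'qpos': array([ 1.31643091,  0.33282645, -0.06467442,  1.46084242,  0.02163255,
        1.34988318, -0.08850832]), 'dq': array([ 0.00089079, -0.00277172,  0.0005032 ,  0.00098463, -0.00078575,
        0.00035433,  0.00185968]), 'effort': array([ 1.52177272e-03, -6.24540639e+01,  2.46339559e-02, -3.90720713e+01,
       -6.16098242e-02,  3.65563924e-02,  4.51108122e-05]), 'eef_pos': array([ 0.14344458, -0.60793814,  0.19482948]), 'eef_rot': array([-6.20154130e-04,  9.93293284e-01,  1.15620299e-01, -1.20255189e-04]), 'ft_force': array([-0.42952373, -0.25514159, -0.70430163]), 'wrist_torque': array([-0.04106875, -0.01033688, -0.00248126]), 'gripper_force': 0.0, 'grip_width': 0.9993419287338696}
```

View pics/v0.png

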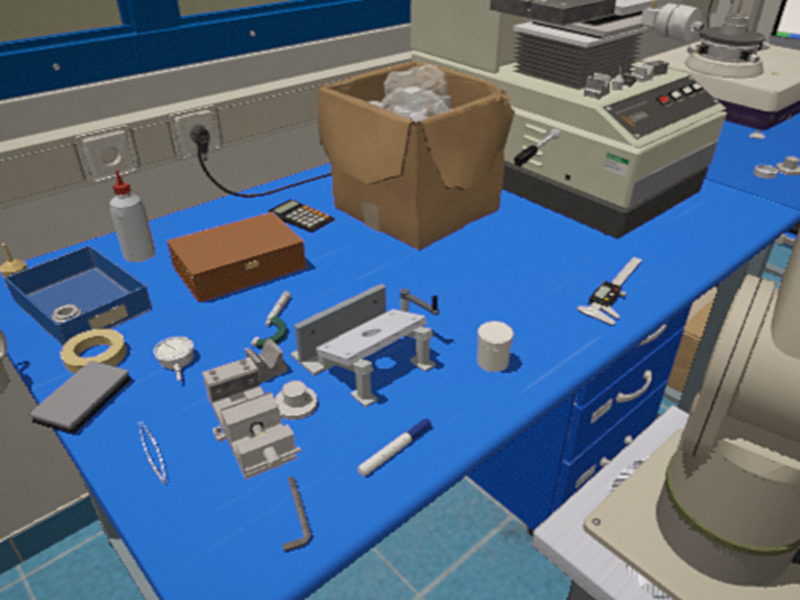

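View pics/v1.png

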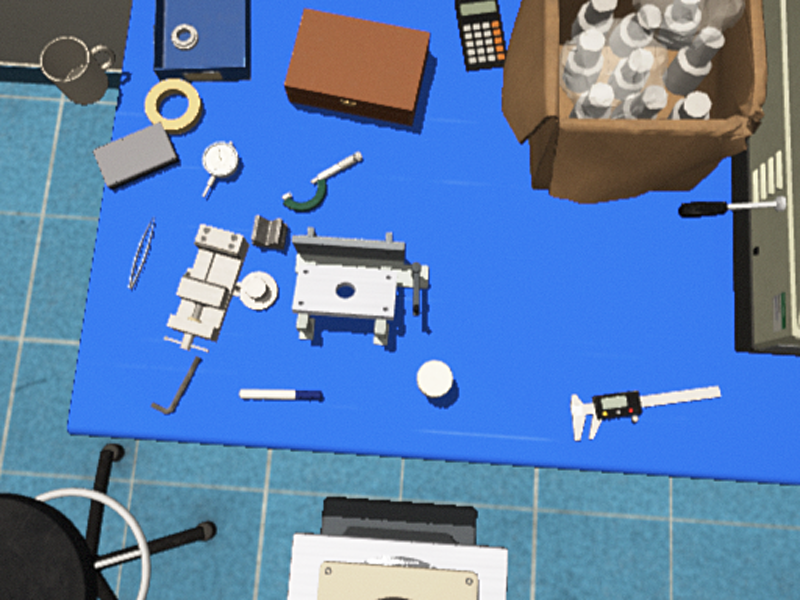

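The fixture shows in top view around (350,280) and in the scene view around (370,340). The keeper is open, on the right at (415,290) in the top view. I'll zoom in for pixel-accurate corners.

```bash
python3 - <<'E'
from h import *
a=load('s0')['color'][175:262,185:285,::-1];b=load('t0')['color'][140:227,180:280,::-1]
def g(x,c0,r0):
    x=cv2.resize(x,None,fx=6,fy=6,interpolation=cv2.INTER_CUBIC)[:, :]
    for i in range(0,100,10):
        cv2.putText(x,str(c0+i),(i*6,10),0,.35,(0,0,255),1); cv2.line(x,(i*6,12),(i*6,16),(0,0,255),1)
        if i<87: cv2.putText(x,str(r0+i),(0,i*6+4),0,.35,(0,0,255),1)
    return x
cv2.imwrite('pics/c0.png',g(a,185,175));cv2.imwrite('pics/c1.png',g(b,180,140))
E
```

```text
(no output)
```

View pics/c0.png

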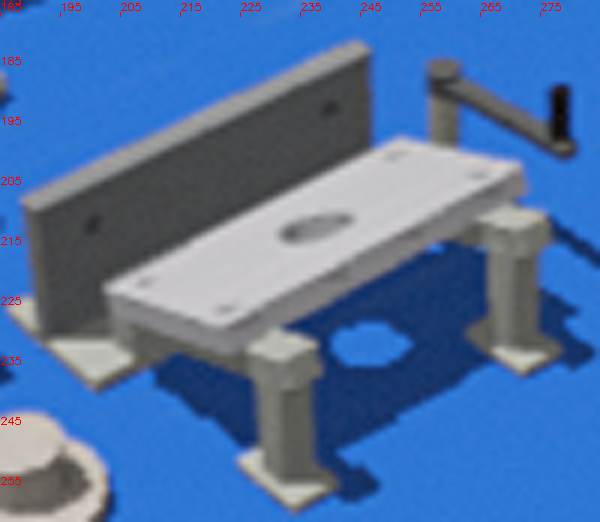

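View pics/c1.png

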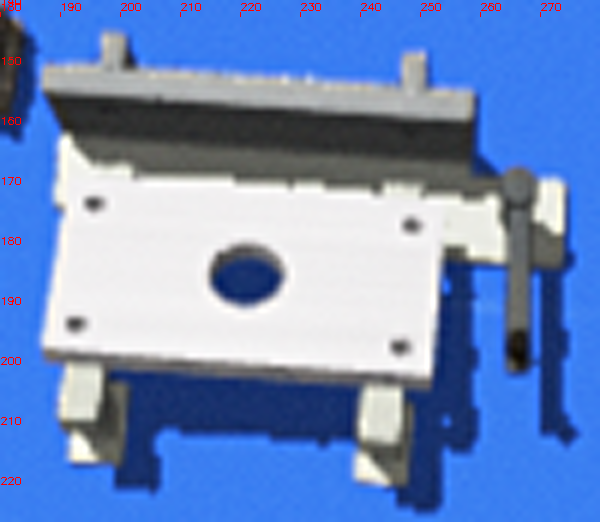

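```bash
cat >> h.py <<'E'
def proj(s,P):
    P=np.atleast_2d(P); c=P@s['world_to_cam'][:3,:3].T+s['world_to_cam'][:3,3]
    f=s['color'].shape[0]/2/np.tan(np.radians(s['fov_y'])/2)
    return np.c_[s['cx']+f*c[:,0]/-c[:,2], s['cy']-f*c[:,1]/-c[:,2]]
E
python3 - <<'E'
from h import *
from scipy.optimize import least_squares
a,b=load('s0'),load('t0')
cv=lambda l,c0,r0:(np.array(l)+.5)/6-.5+[c0,r0]
sl=.35
def plate(s,d,w,pts):
    o=[]
    for x,y in pts: # x toward wall/down, y
        X=x*np.cos(w)-y*np.sin(w);Y=x*np.sin(w)+y*np.cos(w)
        u=s-X
        o.append([-16-u*np.cos(sl)-12*np.sin(-sl)*-1*-1*-1 if 0 else -16-u*np.cos(sl)+12*np.sin(sl),d+Y,30+u*np.sin(sl)+12*np.cos(sl)])
    return o
def model(p):
    x,y,t,s,d,w,k=p
    kx,ky=-22-66*np.sin(k),-105+66*np.cos(k)
    pc=plate(s,d,w,[(40,75),(-40,75),(-40,-75),(40,-75),(0,0)])
    S=[[0,85,75],[0,-85,75],[0,85,8]]+pc+[[kx,ky,89],[kx,ky,65]]
    T=[[12,85,75],[0,85,75],[0,-85,75],[12,-85,75]]+pc+[[kx,ky,89],[-22,-105,65]]
    def W(P):
        P=np.array(P)/1000.;c,n=np.cos(t),np.sin(t)
        return np.c_[x+c*P[:,0]-n*P[:,1],y+n*P[:,0]+c*P[:,1],P[:,2]]
    return proj(a,W(S)),proj(b,W(T))
ms=cv([(38,210),(370,55),(45,335),(105,288),(220,325),(522,165),(400,137),(317,228),(560,88),(560,138)],185,175)
mt=cv([(42,68),(45,90),(473,118),(473,92),(62,180),(42,350),(432,380),(445,185),(246,275),(517,335),(518,185)],180,140)
def r(p):
    A,B=model(p); return np.r_[(A-ms).ravel(),(B-mt).ravel()]
q=least_squares(r,[.6,.05,0,55,0,0,1.5],x_scale=[.01,.01,.1,5,5,.1,.1],loss='soft_l1')
print(q.x.round(4)); print(np.round(r(q.x).reshape(-1,2),1).tolist())
np.save('fix.npy',q.x)
# bystander rough, top view
for n,(u,v),z in [('flange',(258,287),.03),('pot',(435,378),.06),('vb',(269,232),.04)]:
    m=np.array([u,v])/1.5625
    f=least_squares(lambda P:(proj(b,[[P[0],P[1],z]])-m).ravel(),[.6,0]); print(n,f.x)
E
```

```text
[ 5.74200e-01  1.09100e-01  5.00000e-04  5.56811e+01 -6.22800e-01
  9.10000e-03  1.61680e+00]
[[-0.3, -0.4], [0.7, -1.6], [1.1, 1.1], [0.0, -0.1], [0.4, 0.2], [0.2, -0.4], [-0.4, -0.1], [-0.0, -0.6], [-0.1, -0.2], [-0.4, -0.5], [-0.3, -1.1], [-1.3, 0.2], [-0.2, 0.4], [0.2, -0.2], [0.7, -0.3], [-0.3, 0.1], [-0.2, -0.9], [-0.4, 2.6], [-0.2, -0.1], [0.0, 0.6], [0.2, -0.0]]
flange [0.51114223 0.24399794]
pot [ 0.38730141 -0.03506528]
vb [0.59709154 0.2343153 ]
```

servo_tool(
  motion=[0,0,0,0.116,87,0,0,0,0.116,87,19,-30,0,0,50,19,-30,0,0,50,19,-30,0,0,50,19,-30,0,0,50,19,-30,0,0,50,19,-30,0,0,50],
)

```text
clock: 0.9
eef_pos: [0.2581, -0.4268, 0.1953]
eef_rot: [-0.0, 1.0, -0.0, -0.0]
ft_force: [-0.1, -0.3, 0.2]
grip_width: 0.6
gripper_force: 0.0
```

servo_tool(
  motion=[19,-30,0,0,50,19,-30,0,0,50,19,-30,0,0,50,19,-30,0,0,50,19,-30,0,0,50,17,-30,0,0,50,8,-36,0,0,50,8,-36,0,0,50],
)

```text
clock: 1.7
eef_pos: [0.3858, -0.1748, 0.1952]
eef_rot: [-0.0, 1.0, -0.0, -0.0]
ft_force: [0.3, 0.8, 0.8]
grip_width: 0.574
gripper_force: 0.0
```

servo_tool(
  motion=[8,-36,0,0,50,8,-36,0,0,50,8,-36,0,0,50,8,-36,0,0,50,8,-36,0,0,50,8,-36,0,0,50,0,-20,0,0,50,0,0,0,0,50],
)

```text
clock: 2.5
eef_pos: [0.4334, 0.0627, 0.1955]
eef_rot: [-0.0, 1.0, 0.002, -0.0]
ft_force: [-0.4, -0.0, 0.5]
grip_width: 0.578
gripper_force: 0.0
```

servo_tool(
  motion=[4,-15,0,0,50,4,-15,0,0,50,4,-15,0,0,50,0,0,0,0,50],
)

```text
clock: 2.9
eef_pos: [0.4457, 0.1054, 0.1954]
eef_rot: [-0.0, 1.0, 0.001, -0.0]
ft_force: [-0.3, 0.2, 0.2]
grip_width: 0.575
gripper_force: 0.0
```

```bash
python3 - <<'E'
from h import *
o=readout.observe();print(o['eef_pos'],o['eef_rot'])
w=snap('wrist','w0');s=snap('scene','s1')
print(w['hand_eye'],w['fov_y'],w['cx'],w['cy'])
im=cv2.resize(w['color'][:,:,::-1],(400,300),interpolation=cv2.INTER_AREA)
im2=cv2.resize(s['color'][120:270,140:340,::-1],(400,300),interpolation=cv2.INTER_CUBIC)
cv2.imwrite('pics/v2.png',np.hstack([im,im2]))
E
```

```text
[0.44572414 0.10540419 0.19535267] [-2.32518354e-04  9.99999707e-01  7.04934514e-04 -1.89202635e-04]
[[ 1.45965122e-03  9.52870582e-01  3.03373569e-01  8.37913544e-02]
 [ 9.99998885e-01 -1.48628996e-03 -1.43083040e-04  7.61594148e-04]
 [ 3.14561472e-04  3.03373440e-01 -9.52871690e-01 -1.88043557e-01]
 [ 0.00000000e+00  0.00000000e+00  0.00000000e+00  1.00000000e+00]] 63.52584276146573 256.19072196707975 194.17748981861195
```

View pics/v2.png

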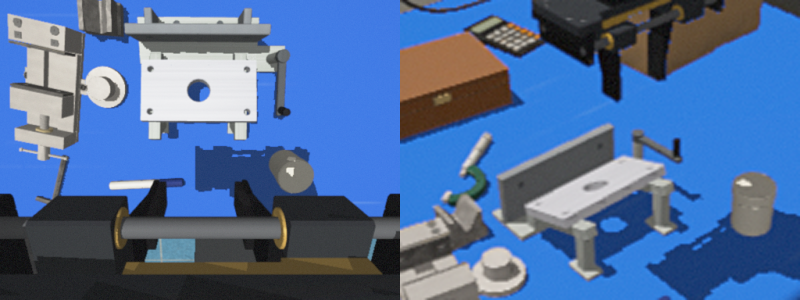

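The wrist view shows the plate straight ahead, with the bore at (198,91) and the fingers centred on it at columns 155 and 240. The scene crop shows the gripper above the fixture. I'll check the fit against the wrist camera.

```bash
cat >> h.py <<'E'
from scipy.spatial.transform import Rotation as R
def wcam(w,o):
    q=o['eef_rot'];T=np.eye(4);T[:3,:3]=R.from_quat([q[1],q[2],q[3],q[0]]).as_matrix();T[:3,3]=o['eef_pos']
    s=dict(w);s['world_to_cam']=np.linalg.inv(T@w['hand_eye']);return s
E
python3 - <<'E'
from h import *
w=load('w0');w=wcam(w,dict(eef_pos=[.4457,.1054,.19535],eef_rot=[-.00023,1,.0007,-.0002]))
F=np.load('fix.npy')[:2]
P=lambda l:np.c_[np.array(l)[:,:2]/1000+F,np.array(l)[:,2]/1000]
sl=.35;c=[-16-55.7*np.cos(sl)+12*np.sin(sl),-.6,30+55.7*np.sin(sl)+12*np.cos(sl)]
print('bore',proj(w,P([c]))/1.28,'seen 198,91')
print('wall front top',proj(w,P([[0,85,75],[0,-85,75]]))/1.28,'knob',proj(w,P([[-88,-102,89]]))/1.28)
print('tcp scene',proj(load('s1'),[[.4457,.1054,.19535]]),(np.array(proj(load('s1'),[[.4457,.1054,.19535]])[0])-[140,120])*2+[400,0])
E
```

```text
bore [[197.33749413  90.32051682]] seen 198,91
wall front top [[123.1425221   33.72537068]
 [270.11606651  34.16966369]] knob [[280.734347   112.25741962]]
tcp scene [[256.55826576 173.9258883 ]] [633.11653151 107.85177659]
```

servo_tool(
  motion=[0,-3,30,0,50,0,0,30,0,50,0,0,30,0,50,0,0,30,0,50,0,0,25,0,50,0,0,10,0,50,0,0,5,0,50,0,0,0,0,50],
)

```text
clock: 3.8
eef_pos: [0.4459, 0.1072, 0.0358]
eef_rot: [0.0, 1.0, -0.0, 0.0]
ft_force: [0.1, 0.2, -0.3]
grip_width: 0.57
gripper_force: 0.0
```

servo_tool(
  motion=[4,0,0,0,50,3,0,0,0,50,2,0,0,0,50,2,0,0,0,50,1,0,0,0,50],
)

```text
clock: 4.3
eef_pos: [0.4581, 0.1076, 0.0357]
eef_rot: [0.0, 1.0, -0.0, 0.0]
ft_force: [-0.3, 0.4, 0.0]
grip_width: 0.575
gripper_force: 0.1
```

servo_tool(
  motion=[3,0,0.5,0,50,3,0,1,0,50,3,0,1,0,50,3,0,1,0,50,3,0,1,0,50],
)

```text
clock: 4.8
eef_pos: [0.473, 0.1076, 0.0309]
eef_rot: [0.0, 1.0, -0.0, -0.0]
ft_force: [-0.9, 0.0, 0.2]
grip_width: 0.574
gripper_force: 0.3
```

servo_tool(
  motion=[2,0,0.7,0,50,2,0,0.7,0,50,2,0,0.7,0,50],
)

```text
clock: 5.1
eef_pos: [0.4789, 0.1076, 0.0289]
eef_rot: [0.0, 1.0, -0.0, 0.0]
ft_force: [-0.6, -0.4, 0.7]
grip_width: 0.573
gripper_force: 0.3
```

servo_tool(
  motion=[2,0,0.7,0,50,1,0,0.4,0,50,1,0,0.4,0,50],
)

```text
clock: 5.4
eef_pos: [0.4828, 0.1076, 0.0274]
eef_rot: [0.0, 1.0, -0.0, 0.0]
ft_force: [0.1, -0.3, 0.2]
grip_width: 0.576
gripper_force: 0.4
```

servo_tool(
  motion=[1,0,0.3,0,50,1,0,0.3,0,50,1,0,0.3,0,50],
)

```text
clock: 5.7
eef_pos: [0.485, 0.1077, 0.0264]
eef_rot: [0.0, 1.0, -0.0, -0.001]
ft_force: [-8.2, 0.0, 6.0]
grip_width: 0.579
gripper_force: 4.4
```

servo_tool(
  motion=[1,0,0,0,50,1,0,0,0,50,0,0,0,0,50],
)

```text
clock: 6.0
eef_pos: [0.4852, 0.1077, 0.0261]
eef_rot: [0.001, 1.0, 0.0, -0.003]
ft_force: [-12.7, -0.6, 10.4]
grip_width: 0.573
gripper_force: 6.7
```

```bash
python3 - <<'E'
from h import *
o=readout.observe();print(o['eef_pos'],o['ft_force'])
w=snap('wrist','w1');s=snap('scene','s2')
im=cv2.resize(w['color'][0:200,130:390,::-1],None,fx=2,fy=2,interpolation=cv2.INTER_CUBIC)[:400,:400]
im2=cv2.resize(s['color'][160:270,180:280,::-1],(400,440),interpolation=cv2.INTER_CUBIC)[:400]
cv2.imwrite('pics/v3.png',np.hstack([im,im2]))
E
```

```text
[0.48515407 0.10771853 0.02613732] [-12.74583545  -0.57903453  10.35856315]
```

View pics/v3.png

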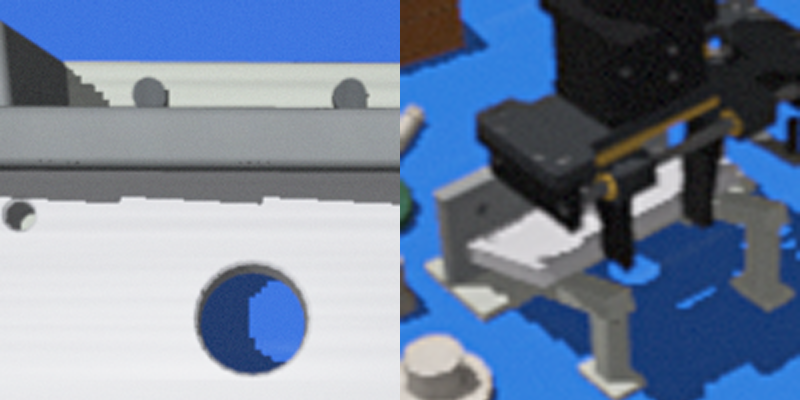

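The scene shows the fingers on the plate's upper edge. In the wrist view the plate's far edge is at the wall (row ~200), and the force reads 12.7 N, so it is seated against the wall. Next I'll tip it by lifting along the edge's arc.

servo_tool(
  motion=[0,0,-2,0,50,0,0,-2,0,50,0.5,0,-2,0,50],
)

```text
clock: 6.4
eef_pos: [0.4864, 0.1077, 0.0319]
eef_rot: [0.0, 1.0, 0.0, -0.002]
ft_force: [-6.7, 0.8, 1.1]
grip_width: 0.573
gripper_force: 3.2
```

servo_tool(
  motion=[1,0,-2,0,50,1,0,-2,0,50,1,0,-2,0,50],
)

```text
clock: 6.7
eef_pos: [0.4886, 0.1077, 0.0376]
eef_rot: [0.0, 1.0, 0.0, -0.003]
ft_force: [-10.8, -0.4, 1.8]
grip_width: 0.574
gripper_force: 5.3
```

servo_tool(
  motion=[1,0,-3,0,50,1.5,0,-3,0,50,1.5,0,-3,0,50,1.5,0,-3,0,50],
)

```text
clock: 7.1
eef_pos: [0.4968, 0.1076, 0.0506]
eef_rot: [0.0, 1.0, -0.0, 0.0]
ft_force: [0.4, 1.4, -0.0]
grip_width: 0.574
gripper_force: 0.0
```

servo_tool(
  motion=[2,0,-2.5,0,50,2,0,-2.5,0,50,2,0,-2,0,50,0,0,0,0,50],
)

```text
clock: 7.5
eef_pos: [0.5034, 0.1076, 0.0579]
eef_rot: [-0.0, 1.0, -0.0, 0.0]
ft_force: [0.7, -0.1, -0.3]
grip_width: 0.574
gripper_force: 0.0
```

```bash
python3 - <<'E'
from h import *
o=readout.observe();print(o['eef_pos'],o['ft_force'])
w=snap('wrist','w2');s=snap('scene','s3')
im=cv2.resize(w['color'][0:200,130:390,::-1],None,fx=2,fy=2,interpolation=cv2.INTER_CUBIC)[:400,:400]
im2=cv2.resize(s['color'][160:270,180:280,::-1],(400,440),interpolation=cv2.INTER_CUBIC)[:400]
cv2.imwrite('pics/v4.png',np.hstack([im,im2]))
E
```

```text
[0.50335994 0.1076143  0.05786644] [ 0.66856032 -0.13489086 -0.28979341]
```

View pics/v4.png

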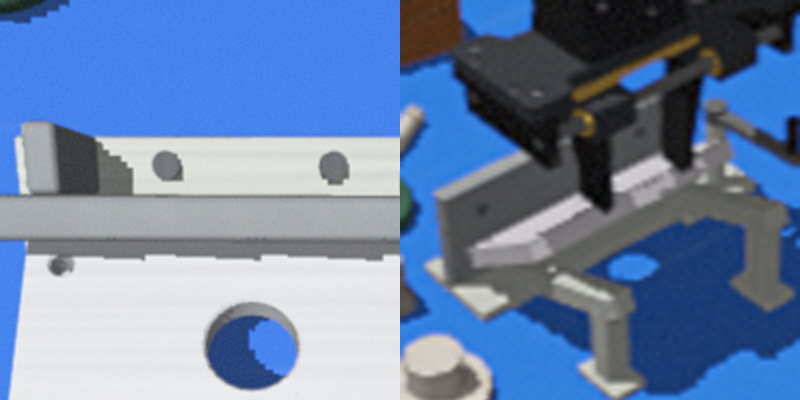

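```bash
python3 - <<'E'
from h import *
from scipy.optimize import least_squares
F=np.load('fix.npy')[:2]
w=wcam(load('w2'),dict(eef_pos=[.50336,.10761,.05787],eef_rot=[0,1,0,0]))
w1=wcam(load('w1'),dict(eef_pos=[.48515,.10772,.02614],eef_rot=[.001,1,0,-.003]))
for name,cam in (('w1',w1),('w2',w)):
  for th in (.35,.45,.6,.8):
    L=(16-12*np.sin(th))/np.cos(th)
    def pt(a,y,h): # a dist from lower edge, h height
        d=a-L; return [(-16-d*np.cos(th)+h*np.sin(th))/1e3+F[0],y/1e3+F[1],(30+d*np.sin(th)+h*np.cos(th))/1e3]
    # in crop coordinates
    print(name,th,((proj(cam,[pt(40,0,12),pt(0,75,12),pt(80,75,12)])-[130,0])*2).round(0).tolist())
E
```

```text
w1 0.35 [[245.0, 319.0], [-34.0, 170.0], [-40.0, 469.0]]
w1 0.45 [[244.0, 315.0], [-32.0, 170.0], [-52.0, 468.0]]
w1 0.6 [[244.0, 305.0], [-29.0, 171.0], [-72.0, 460.0]]
w1 0.8 [[244.0, 287.0], [-25.0, 171.0], [-101.0, 435.0]]
w2 0.35 [[245.0, 354.0], [17.0, 232.0], [12.0, 478.0]]
w2 0.45 [[245.0, 351.0], [18.0, 232.0], [4.0, 477.0]]
w2 0.6 [[245.0, 345.0], [20.0, 231.0], [-9.0, 471.0]]
w2 0.8 [[245.0, 331.0], [23.0, 231.0], [-28.0, 452.0]]
```

```bash
python3 - <<'E'
from h import *
F=np.load('fix.npy')[:2]
s=load('s3');w=load('w2')
im=cv2.resize(s['color'][195:245,190:265,::-1],(600,400),interpolation=cv2.INTER_CUBIC)
for th,col in ((.35,(0,0,255)),(.6,(0,255,0)),(.9,(255,0,255))):
    L=(16-12*np.sin(th))/np.cos(th)
    def pt(a,y,h):
        d=a-L; return [(-16-d*np.cos(th)+h*np.sin(th))/1e3+F[0],y/1e3+F[1],(30+d*np.sin(th)+h*np.cos(th))/1e3]
    q=(proj(s,[pt(0,73,12),pt(80,73,12),pt(80,73,0),pt(0,73,0)])-[190,195]+.5)*8
    cv2.polylines(im,[q.astype(np.int32)],True,col,1)
im2=cv2.resize(w['color'][:,:,::-1],(267,200))
b=np.zeros((600,600,3),np.uint8);b[:400]=im;b[400:,:267]=im2
cv2.imwrite('pics/v5.png',b)
E
```

```text
(no output)
```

View pics/v5.png

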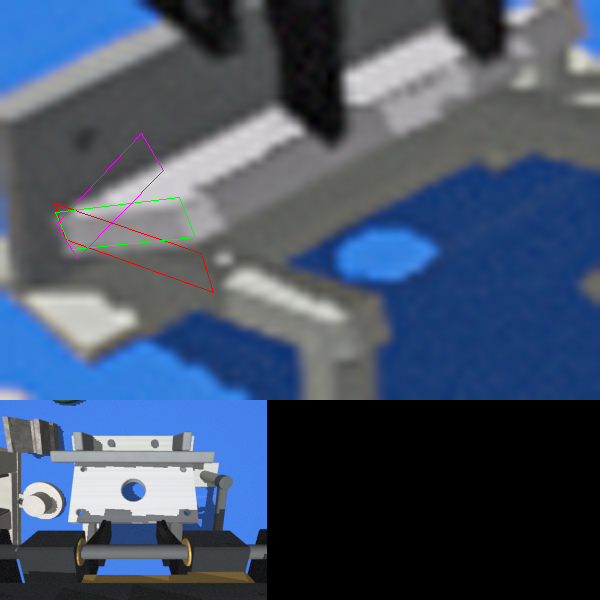

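```bash
python3 - <<'E'
from h import *
s=load('s3');t=np.array([.50336,.10761,.05787])
for dy in (25,40): 
  for dx in (-9.5,9.5): print(dy,dx,((proj(s,[t+[dx/1e3,dy/1e3,0]])-[190,195]+.5)*8).round(0))
F=np.load('fix.npy')[:2]
for th in (.35,.45,.55,.65):
    L=(16-12*np.sin(th))/np.cos(th)
    def pt(a,y,h):
        d=a-L; return [(-16-d*np.cos(th)+h*np.sin(th))/1e3+F[0],y/1e3+F[1],(30+d*np.sin(th)+h*np.cos(th))/1e3]
    print(th,((proj(s,[pt(80,73,0),pt(80,32,0),pt(80,32,12)])-[190,195]+.5)*8).round(0).tolist())
E
```

```text
25 -9.5 [[354. 207.]]
25 9.5 [[312. 176.]]
40 -9.5 [[312. 229.]]
40 9.5 [[271. 197.]]
0.35 [[213.0, 292.0], [328.0, 230.0], [318.0, 193.0]]
0.45 [[208.0, 271.0], [323.0, 209.0], [310.0, 171.0]]
0.55 [[200.0, 249.0], [316.0, 187.0], [301.0, 149.0]]
0.65 [[191.0, 226.0], [308.0, 165.0], [291.0, 127.0]]
```

```bash
python3 - <<'E'
from h import *
s=load('s2');t=np.array([.48515,.10772,.02614])
for dy in (25,40,-25,-40): 
  for dx in (-9.5,9.5): print(dy,dx,((proj(s,[t+[dx/1e3,dy/1e3,0]])-[180,160]+.5)*4+[400,0]).round(0))
d=cv2.absdiff(load('s3')['color'],load('s2')['color'])
# dark mask tip rows in s3/s2: lowest dark pixel near left finger
for n in('s2','s3'):
    g=load(n)['color'].max(2)[:,215:240]<50; r=np.where(g)
    i=r[0].argmax(); rr=[(r[0][r[1]==c].max(),c+215) for c in set(r[1])]; print(n,sorted(rr)[-6:])
E
```

```text
25 -9.5 [[638. 301.]]
25 9.5 [[617. 285.]]
40 -9.5 [[618. 313.]]
40 9.5 [[597. 296.]]
-25 -9.5 [[703. 264.]]
-25 9.5 [[682. 249.]]
-40 -9.5 [[722. 254.]]
-40 9.5 [[701. 239.]]
s2 [(np.int64(224), np.int64(232)), (np.int64(224), np.int64(233)), (np.int64(224), np.int64(234)), (np.int64(225), np.int64(235)), (np.int64(225), np.int64(237)), (np.int64(226), np.int64(236))]
s3 [(np.int64(209), np.int64(227)), (np.int64(210), np.int64(228)), (np.int64(211), np.int64(229)), (np.int64(211), np.int64(230)), (np.int64(211), np.int64(232)), (np.int64(212), np.int64(231))]
```

```bash
cat >> h.py <<'E'
F0=np.array([.5742,.1091])
def pp(th,a,y,h,x0,z0):  # underside lower-edge point (x0,z0) fixture mm
    return [(x0-a*np.cos(th)+h*np.sin(th))/1e3+F0[0],y/1e3+F0[1],(z0+a*np.sin(th)+h*np.cos(th))/1e3]
E
python3 - <<'E'
from h import *
from scipy.optimize import least_squares
w=wcam(load('w2'),dict(eef_pos=[.50336,.10761,.05787],eef_rot=[0,1,0,0]))
c=w['color'];g=cv2.cvtColor(c,cv2.COLOR_RGB2GRAY)
m=((c.min(2)>170)).astype(np.uint8);n,l,st,ce=cv2.connectedComponentsWithStats(m)
k=l[190,256-50] ;print(st[k]);mm=(l==k).astype(np.uint8)
cs,hi=cv2.findContours(mm,cv2.RETR_CCOMP,cv2.CHAIN_APPROX_NONE)
for q,h in zip(cs,hi[0]):
    A=cv2.contourArea(q)
    if A<25: continue
    print('hole' if h[3]>=0 else 'outer',A,q.reshape(-1,2).mean(0).round(1),cv2.approxPolyDP(q,4,True).reshape(-1,2).tolist() if h[3]<0 else '')
print('tcp in wrist',proj(w,[[.50336,.10761+d,.05787+e] for d in(.03,-.03) for e in (0,.015)]).round(0).tolist())
E
```

```text
[  131   121   289   114 20207]
outer 21407.0 [270.3 170.5] [[419, 121], [392, 122], [388, 134], [371, 136], [367, 129], [358, 129], [351, 139], [345, 129], [167, 128], [160, 138], [153, 134], [157, 128], [144, 127], [131, 233], [146, 233], [144, 215], [150, 208], [164, 209], [174, 220], [199, 221], [202, 208], [249, 210], [254, 221], [339, 222], [344, 209], [377, 210], [373, 166], [396, 166], [382, 142], [392, 134], [416, 140]]
hole 1706.5 [255.2 172.8] 
tcp in wrist [[209.0, 229.0], [206.0, 239.0], [300.0, 229.0], [304.0, 239.0]]
```

servo_tool(
  motion=[0,0,-10,0,50,0,0,-20,0,50,0,0,-20,0,50,0,0,-20,0,30,-20,0,0,0,10,-20,0,0,0,10,-17,0,0,0,10,0,0,0,0,10],
)

```text
clock: 8.4
eef_pos: [0.4444, 0.1077, 0.1281]
eef_rot: [0.001, 1.0, 0.0, 0.0]
ft_force: [0.8, -0.0, -0.6]
grip_width: 0.206
gripper_force: 0.0
```

```bash
python3 - <<'E'
from h import *
o=readout.observe();print(o['eef_pos'],o['eef_rot'],o['ft_force'],o['grip_width'])
w=snap('wrist','w3');s=snap('scene','s4')
a=cv2.resize(w['color'][:,:,::-1],(400,300),interpolation=cv2.INTER_AREA)
b=cv2.resize(s['color'][130:280,170:370,::-1],(400,300),interpolation=cv2.INTER_CUBIC)
t=o['eef_pos'];print(((proj(s,[t])-[170,130])*2+[400,0]),proj(wcam(w,o),[t])/1.28)
cv2.imwrite('pics/v6.png',np.hstack([a,b]))
E
```

```text
[0.44444413 0.10768082 0.12808572] [8.98041270e-04 9.99999503e-01 3.56536647e-04 2.44273106e-04] [ 0.76050268 -0.02142453 -0.58820471] 0.20568610619301408
[[572.25485616 141.78790806]] [[199.17566969 178.6932861 ]]
```

View pics/v6.png

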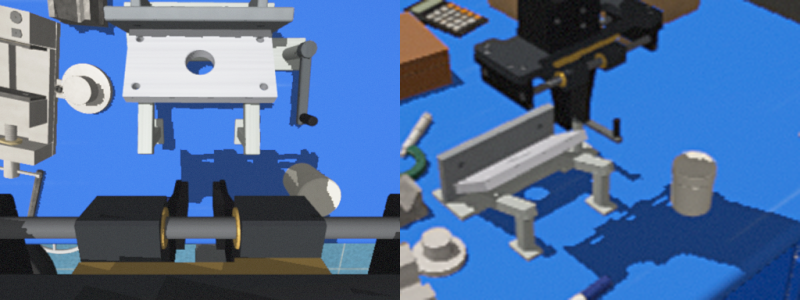

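```bash
python3 - <<'E'
from h import *
from scipy.optimize import least_squares
o=dict(eef_pos=[.44444,.10768,.12809],eef_rot=[.0009,1,.00036,.00024])
w=wcam(load('w3'),o);c=w['color']
m=(c.min(2)>150).astype(np.uint8)
# near edge row in columns clear of rails; left/right borders per row; bore
for col in (215,235,255,275,290): 
    r=c[100:150,col].astype(int); print(col,[tuple(x) for x in r[20:36:2]][:8])
for row in (60,80,100,110,120): q=np.where(m[row,140:380])[0]+140; print(row,q.min(),q.max())
cs,hi=cv2.findContours(m[40:125,150:370],cv2.RETR_CCOMP,cv2.CHAIN_APPROX_NONE)
for q,h in zip(cs,hi[0]):
    if h[3]>=0 and len(q)>6:print('hole',q.reshape(-1,2).mean(0)+[150,40],len(q))
for th in (.35,.45,.55,.65,.75,.9):
    L=(16-12*np.sin(th))/np.cos(th);x0,z0=-16+L*np.cos(th),30-L*np.sin(th)
    print(th,proj(w,[pp(th,a,y-2,h,x0,z0) for a,y,h in((80,75,12),(80,-75,12),(40,0,12),(80,0,12),(80,0,0))]).round(0).tolist())
E
```

```text
215 [(np.int64(231), np.int64(232), np.int64(235)), (np.int64(235), np.int64(236), np.int64(238)), (np.int64(155), np.int64(155), np.int64(160)), (np.int64(146), np.int64(148), np.int64(150)), (np.int64(148), np.int64(148), np.int64(151)), (np.int64(138), np.int64(142), np.int64(152)), (np.int64(43), np.int64(68), np.int64(124)), (np.int64(39), np.int64(66), np.int64(123))]
235 [(np.int64(233), np.int64(234), np.int64(237)), (np.int64(235), np.int64(236), np.int64(238)), (np.int64(153), np.int64(155), np.int64(157)), (np.int64(142), np.int64(145), np.int64(147)), (np.int64(147), np.int64(149), np.int64(150)), (np.int64(142), np.int64(146), np.int64(152)), (np.int64(47), np.int64(72), np.int64(124)), (np.int64(43), np.int64(70), np.int64(125))]
255 [(np.int64(232), np.int64(233), np.int64(235)), (np.int64(234), np.int64(235), np.int64(237)), (np.int64(170), np.int64(171), np.int64(175)), (np.int64(146), np.int64(146), np.int64(149)), (np.int64(148), np.int64(148), np.int64(151)), (np.int64(142), np.int64(143), np.int64(151)), (np.int64(52), np.int64(75), np.int64(128)), (np.int64(41),
[... 786 characters left out ...]
0 163 371
80 161 367
100 159 352
110 140 353
120 140 354
hole [337.275 110.7  ] 40
hole [173.         110.26923077] 26
hole [256.44628099  78.33057851] 121
hole [335.18181818  51.63636364] 11
0.35 [[162.0, 133.0], [349.0, 134.0], [256.0, 85.0], [256.0, 134.0], [256.0, 137.0]]
0.45 [[160.0, 130.0], [352.0, 131.0], [256.0, 82.0], [256.0, 131.0], [256.0, 136.0]]
0.55 [[157.0, 126.0], [355.0, 126.0], [256.0, 80.0], [256.0, 126.0], [256.0, 133.0]]
0.65 [[154.0, 120.0], [357.0, 121.0], [256.0, 77.0], [256.0, 121.0], [256.0, 129.0]]
0.75 [[152.0, 114.0], [360.0, 114.0], [256.0, 73.0], [256.0, 114.0], [256.0, 124.0]]
0.9 [[148.0, 101.0], [364.0, 101.0], [256.0, 67.0], [256.0, 101.0], [256.0, 115.0]]
```

The plate holds by itself at about 0.58 rad, wedged (near edge at wrist rows 123–131). I'll re-engage lower on its edge with the fingers nearly closed.

servo_tool(
  motion=[0,0,25,0,10,0,0,25,0,10,0,0,25,0,10,0,0,23,0,10,12,0,0,0,10,12,0,0,0,10,10,0,0,0,10,4,0,0,0,10],
)

```text
clock: 9.3
eef_pos: [0.4862, 0.1078, 0.0307]
eef_rot: [-0.0, 1.0, -0.001, 0.001]
ft_force: [-0.5, -0.5, 0.6]
grip_width: 0.116
gripper_force: 0.0
```

servo_tool(
  motion=[2,0,0,0,10,2,0,0,0,10,1.5,0,0,0,10,1,0,0,0,10],
)

```text
clock: 9.7
eef_pos: [0.4902, 0.1075, 0.0297]
eef_rot: [0.0, 1.0, -0.0, 0.0]
ft_force: [0.1, -0.5, 0.5]
grip_width: 0.114
gripper_force: 0.0
```

servo_tool(
  motion=[1,0,-0.5,0,10,1,0,-1,0,10,1,0,-1.5,0,10],
)

```text
clock: 10.0
eef_pos: [0.4924, 0.1075, 0.0323]
eef_rot: [0.0, 1.0, -0.0, -0.001]
ft_force: [-4.9, 0.3, 0.9]
grip_width: 0.114
gripper_force: 2.1
```

servo_tool(
  motion=[1.5,0,-2,0,10,1.5,0,-2,0,10,1.5,0,-2,0,10],
)

```text
clock: 10.3
eef_pos: [0.4971, 0.1076, 0.0385]
eef_rot: [0.0, 1.0, -0.0, -0.001]
ft_force: [-3.6, -1.0, 1.7]
grip_width: 0.117
gripper_force: 2.2
```

servo_tool(
  motion=[2,0,-2,0,10,2,0,-2,0,10,2,0,-2,0,10],
)

```text
clock: 10.6
eef_pos: [0.5038, 0.1076, 0.0448]
eef_rot: [0.0, 1.0, -0.0, -0.0]
ft_force: [-3.6, 0.5, 1.8]
grip_width: 0.116
gripper_force: 1.7
```

servo_tool(
  motion=[2,0,-2,0,10,2,0,-1.5,0,10,2,0,-1.5,0,10],
)

```text
clock: 10.9
eef_pos: [0.5104, 0.1076, 0.0498]
eef_rot: [-0.0, 1.0, -0.0, 0.0]
ft_force: [-0.1, 0.0, -0.7]
grip_width: 0.117
gripper_force: 0.3
```

servo_tool(
  motion=[2,0,-1,0,10,2,0,-1,0,10,2,0,-1,0,10],
)

```text
clock: 11.2
eef_pos: [0.5161, 0.1076, 0.0526]
eef_rot: [-0.0, 1.0, -0.0, 0.0]
ft_force: [0.3, 0.3, 0.2]
grip_width: 0.119
gripper_force: 0.2
```

```bash
cat >> h.py <<'E'
def theta(n):
    o=readout.observe();w=wcam(snap('wrist',n),o);c=w['color'];print(o['eef_pos'].round(4),o['ft_force'].round(1))
    g=c.astype(int);blue=((g[...,2]-g[...,0])>50).astype(np.uint8)
    for nm,m in(('light',(c.min(2)>110).astype(np.uint8)),):
        cs,hi=cv2.findContours(m,cv2.RETR_CCOMP,cv2.CHAIN_APPROX_NONE)
        for q,h in zip(cs,hi[0]):
            x,y,W,H=cv2.boundingRect(q)
            if len(q)>10 and (h[3]>=0 or len(q)>150) and x+W<500: print(nm,'hole' if h[3]>=0 else 'outer',(x,y,W,H))
    for th in (.35,.6,.8,.9,1,1.1,1.2,1.3):
        L=(16-12*np.sin(th))/np.cos(th);x0,z0=-16+L*np.cos(th),30-L*np.sin(th)
        print(th,proj(w,[pp(th,a,y-2,h,x0,z0) for a,y,h in((80,75,12),(80,-75,12),(80,75,0),(40,0,12))]).round(0).tolist())
    print('col220',[ (r,int(g[r,220].sum()//3),int(g[r,220,2]-g[r,220,0])) for r in range(60,260,6)])
E
python3 -c "
from h import *
theta('w4')"
```

```text
[0.5161 0.1076 0.0526] [0.3 0.3 0.2]
light outer (225, 285, 64, 20)
light outer (27, 285, 85, 20)
light outer (0, 159, 23, 111)
light outer (28, 121, 393, 157)
light hole (130, 206, 8, 7)
light hole (61, 194, 40, 41)
light hole (85, 174, 7, 4)
light hole (231, 169, 47, 23)
light hole (379, 145, 7, 3)
light hole (351, 145, 10, 5)
light hole (234, 144, 10, 3)
light hole (225, 144, 10, 3)
light hole (172, 144, 13, 3)
light hole (184, 143, 42, 4)
light outer (176, 86, 158, 31)
light hole (181, 107, 6, 4)
light hole (217, 102, 4, 6)
light outer (56, 57, 24, 69)
light outer (0, 52, 23, 70)
0.35 [[138.0, 261.0], [373.0, 261.0], [145.0, 258.0], [256.0, 198.0]]
0.6 [[128.0, 259.0], [383.0, 259.0], [135.0, 261.0], [256.0, 194.0]]
0.8 [[119.0, 251.0], [392.0, 251.0], [127.0, 257.0], [256.0, 188.0]]
0.9 [[114.0, 244.0], [397.0, 245.0], [122.0, 253.0], [256.0, 183.0]]
1 [[110.0, 235.0], [401.0, 236.0], [118.0, 247.0], [256.0, 178.0]]
1.1 [[107.0, 224.0], [404.0, 225.0], [114.0, 239.0], [256.0, 173.0]]
1.2 [[104.0, 211.0], [407.0, 211.0], [111.0, 228.0], [256.0, 166.0]]
1.3 [[104.0, 195.0], [407.0, 195.0], [110.0, 214.0], [256.0, 159.0]]
col220 [(60, 157, 164), (66, 153, 172), (72, 157, 164), (78, 157, 165), (84, 156, 167), (90, 233, -1), (96, 232, -1), (102, 175, -3), (108, 119, -2), (114, 227, -1), (120, 98, 6), (126, 190, 10), (132, 195, 8), (138, 192, 8), (144, 135, 7), (150, 224, 5), (156, 216, 3), (162, 216, 4), (168, 215, 4), (174, 218, 2), (180, 216, 3), (186, 221, 4), (192, 220, 3), (198, 219, 3), (204, 215, 4), (210, 216, 6), (216, 223, 4), (222, 126, 4), (228, 123, 2), (234, 126, 3), (240, 82, 94), (246, 83, 93), (252, 41, 1), (258, 39, 1)]
```

The plate is now at about 1.1 rad. Continuing.

servo_tool(
  motion=[2,0,-0.5,0,10,2,0,-0.5,0,10,2,0,0,0,10,2,0,0,0,10],
)

```text
clock: 11.65
eef_pos: [0.524, 0.1076, 0.0536]
eef_rot: [0.0, 1.0, -0.0, 0.0]
ft_force: [-0.1, -0.1, -0.1]
grip_width: 0.113
gripper_force: 0.2
```

servo_tool(
  motion=[2,0,0,0,10,2,0,0,0,10,2,0,0,0,10],
)

```text
clock: 11.95
eef_pos: [0.53, 0.1076, 0.0535]
eef_rot: [0.0, 1.0, -0.0, 0.0]
ft_force: [0.0, -0.3, -0.5]
grip_width: 0.115
gripper_force: 0.0
```

servo_tool(
  motion=[2,0,0,0,10,2,0,0,0,10,0,0,0,0,10],
)

```text
clock: 12.25
eef_pos: [0.534, 0.1076, 0.0535]
eef_rot: [-0.0, 1.0, -0.0, 0.0]
ft_force: [-0.5, -0.2, -0.1]
grip_width: 0.114
gripper_force: 0.0
```

```bash
python3 -c "
from h import *
theta('w5')"
```

```text
[0.534  0.1076 0.0535] [-0.5 -0.2 -0.1]
light outer (27, 285, 85, 20)
light outer (0, 182, 29, 96)
light outer (36, 148, 381, 117)
light hole (69, 215, 36, 40)
light hole (134, 196, 7, 4)
light hole (231, 176, 7, 6)
light outer (179, 112, 153, 29)
light hole (181, 118, 5, 6)
light outer (62, 87, 24, 66)
light outer (0, 84, 31, 66)
0.35 [[142.0, 284.0], [369.0, 284.0], [148.0, 280.0], [256.0, 223.0]]
0.6 [[132.0, 285.0], [379.0, 285.0], [139.0, 285.0], [256.0, 220.0]]
0.8 [[124.0, 279.0], [387.0, 279.0], [131.0, 283.0], [256.0, 215.0]]
0.9 [[120.0, 273.0], [392.0, 273.0], [127.0, 280.0], [256.0, 211.0]]
1 [[116.0, 265.0], [395.0, 265.0], [123.0, 275.0], [256.0, 206.0]]
1.1 [[113.0, 255.0], [399.0, 255.0], [120.0, 268.0], [256.0, 201.0]]
1.2 [[110.0, 243.0], [401.0, 243.0], [117.0, 258.0], [256.0, 194.0]]
1.3 [[110.0, 227.0], [401.0, 228.0], [116.0, 245.0], [256.0, 187.0]]
col220 [(60, 154, 167), (66, 155, 163), (72, 156, 166), (78, 155, 166), (84, 155, 167), (90, 155, 166), (96, 156, 165), (102, 157, 163), (108, 155, 167), (114, 227, -3), (120, 227, -1), (126, 115, 8), (132, 115, -2), (138, 230, -2), (144, 95, 3), (150, 96, 6), (156, 131, 6), (162, 193, 9), (168, 188, 10), (174, 183, 9), (180, 166, 5), (186, 169, 2), (192, 165, 5), (198, 164, 5), (204, 169, 5), (210, 241, 2), (216, 138, 4), (222, 134, 4), (228, 84, 91), (234, 86, 91), (240, 83, 92), (246, 85, 90), (252, 45, 4), (258, 45, 3)]
```

servo_tool(
  motion=[3,0,-2,0,10,3,0,-2,0,10,2,0,0,0,10,2,0,0,0,10],
)

```text
clock: 12.7
eef_pos: [0.544, 0.1076, 0.0576]
eef_rot: [0.0, 1.0, -0.0, 0.0]
ft_force: [0.0, 0.1, 0.4]
grip_width: 0.118
gripper_force: 0.1
```

servo_tool(
  motion=[2,0,0,0,10,2,0,0,0,10,1,0,0,0,10],
)

```text
clock: 13.0
eef_pos: [0.5489, 0.1076, 0.0575]
eef_rot: [0.0, 1.0, -0.0, -0.0]
ft_force: [0.4, 0.4, -0.4]
grip_width: 0.118
gripper_force: 0.0
```

servo_tool(
  motion=[1,0,0,0,10,1,0,0,0,10,1,0,0,0,10],
)

```text
clock: 13.3
eef_pos: [0.5513, 0.1076, 0.0574]
eef_rot: [0.0, 1.0, -0.0, -0.0]
ft_force: [-3.7, 0.2, 3.0]
grip_width: 0.111
gripper_force: 2.3
```

servo_tool(
  motion=[1,0,0,0,10,1,0,0,0,10],
)

```text
clock: 13.5
eef_pos: [0.5516, 0.1076, 0.0572]
eef_rot: [0.001, 1.0, 0.0, -0.002]
ft_force: [-13.1, -1.8, 9.4]
grip_width: 0.119
gripper_force: 6.9
```

servo_tool(
  motion=[-4,0,0,0,10,-10,0,0,0,10,-15,0,0,0,10,-20,0,0,0,10,-10,0,-30,0,10,0,0,-40,0,10,0,0,-40,0,10,0,0,0,0,10],
)

```text
clock: 14.3
eef_pos: [0.4971, 0.1086, 0.1726]
eef_rot: [0.0, 1.0, -0.0, 0.004]
ft_force: [-0.1, 0.3, -0.8]
grip_width: 0.119
gripper_force: 0.0
```

```bash
python3 - <<'E'
from h import *
o=readout.observe();print(o['eef_pos'],o['ft_force'])
w=snap('wrist','w6');s=snap('scene','s6');t=snap('top','t6')
W=wcam(w,o)
def q(th,x0,z0,cam): return proj(cam,[pp(th,a,y-2,h,x0,z0) for a,y,h in((80,75,12),(80,-75,12),(80,-75,0),(80,75,0))]).round(1).tolist()
print('wall-flat',q(np.pi/2,-12,8,W)); print('front',q(np.pi/2,-16,8,W)); print(q(1.47,-16+0,8,W))
a=cv2.resize(s['color'][170:260,180:280,::-1],(400,360),interpolation=cv2.INTER_CUBIC)
b=cv2.resize(w['color'][20:200,130:390,::-1],(400,277),interpolation=cv2.INTER_CUBIC)
im=np.zeros((360,800,3),np.uint8);im[:,:400]=a;im[:277,400:]=b;cv2.imwrite('pics/v7.png',im)
E
```

```text
[0.49711312 0.10860166 0.17255147] [-0.12624185  0.32292641 -0.75481076]
wall-flat [[168.6, 104.5], [345.7, 104.8], [344.5, 119.3], [169.7, 119.1]]
front [[169.0, 109.4], [345.3, 109.7], [344.1, 124.1], [170.1, 123.8]]
[[169.5, 119.3], [344.7, 119.5], [343.2, 133.5], [171.0, 133.2]]
```

View pics/v7.png

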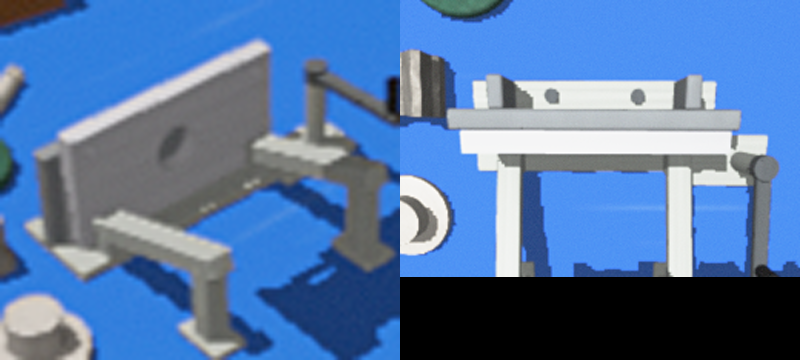

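The plate stands upright flat against the wall: its top face sits at wrist rows 104.5–119.4, which is exactly the seated prediction. Next, the keeper. I'll grip the knob, predicted at world (486, 1).

servo_tool(
  motion=[-3,20,0,0,40,-3,25,0,0,40,-3,25,0,0,40,-3,25,0,0,40,-3,12,0,0,40,0,0,20,0,40,0,0,20,0,40,0,0,0,0,40],
)

```text
clock: 15.25
eef_pos: [0.4771, 0.0005, 0.1241]
eef_rot: [-0.0, 1.0, -0.0, -0.003]
ft_force: [0.3, 0.7, -0.4]
grip_width: 0.456
gripper_force: 0.0
```

```bash
python3 - <<'E'
from h import *
o=readout.observe();W=wcam(snap('wrist','w7'),o);t=o['eef_pos'];print(t,o['eef_rot'],o['grip_width'])
# dark blob near predicted knob
k=1.617;kn=[F0[0]-.022-.066*np.sin(k),F0[1]-.105+.066*np.cos(k),.089]
p=proj(W,[kn])[0];print('pred knob top',p,kn)
c=W['color'];u,v=p.astype(int);sub=c[v-30:v+40,u-35:u+35].max(2)<45
n,l,st,ce=cv2.connectedComponentsWithStats(sub.astype(np.uint8))
print([(st[i].tolist(),(ce[i]+[u-35,v-30]).round(1)) for i in range(1,n) if st[i][4]>20]); print(proj(W,[kn[:2]+[.065]]))
E
```

```text
[4.77081424e-01 4.72225616e-04 1.24143041e-01] [-4.15397334e-04  9.99995527e-01 -1.18381201e-04 -2.95950249e-03] 0.4561460768478948
pred knob top [254.40393613 198.39863067] [np.float64(0.48627043518914537), np.float64(0.0010516424338156537), 0.089]
[([33, 17, 11, 10, 71], array([257. , 189.6]))]
[[254.59504205 189.11149058]]
```

servo_tool(
  motion=[5,1,0,0,40,0,0,18,0,40,0,0,18,0,40,0,0,12,0,40,0,0,6,0,40,0,0,0,0,40],
)

```text
clock: 15.9
eef_pos: [0.4847, -0.0002, 0.0733]
eef_rot: [-0.0, 1.0, -0.0, -0.0]
ft_force: [0.5, 1.0, 1.0]
grip_width: 0.459
gripper_force: 0.0
```

servo_tool(
  newtons=10,
  motion=[0,0,0,0,20,0,0,0,0,5,0,0,0,0,0,0,0,0,0,0,0,0,0,0,0,0,0,0,0,0],
)

```text
clock: 16.5
eef_pos: [0.4847, -0.0004, 0.0736]
eef_rot: [0.0, 1.0, -0.0, 0.0]
ft_force: [-0.3, -1.0, 1.1]
grip_width: 0.037
gripper_force: 0.0
```

servo_tool(
  motion=[0,0,0,0,0,0,0,0,0,0],
)

```text
clock: 16.7
eef_pos: [0.4847, -0.0004, 0.0736]
eef_rot: [0.0, 1.0, -0.0, 0.0]
ft_force: [-0.1, 0.7, -0.1]
grip_width: 0.007
gripper_force: 0.0
```

```bash
python3 - <<'E'
from h import *
from scipy.optimize import least_squares
o=readout.observe();print(o['eef_pos'],o['grip_width'],o['gripper_force'])
# triangulate knob in s6,t6 (gripper was at (.497,.109,.17)); dark pixels
for n in('s6','t6'):
    cam=load(n);c=cam['color'];best=[]
    for k in np.arange(1.3,1.95,.05):
        kn=np.array([[F0[0]-.022-.066*np.sin(k),F0[1]-.105+.066*np.cos(k),z] for z in (.07,.077,.084)])
        q=proj(cam,kn).round().astype(int); best.append((round(k,2),[int(c[v,u].max()) for u,v in q]))
    print(n,best)
snap('scene','s7');snap('top','t7')
for n in('s7','t7'):
    cam=load(n);c=cam['color'];p=proj(cam,[[.4863,.0011,.077]])[0].astype(int)
    print(n,p);print(c[p[1]-9:p[1]+10,p[0]-9:p[0]+10].max(2))
E
```

```text
[ 4.84736256e-01 -3.98110294e-04  7.35533773e-02] 0.006566810846046882 0.0
s6 [(np.float64(1.3), [218, 85, 113]), (np.float64(1.35), [184, 98, 170]), (np.float64(1.4), [131, 113, 205]), (np.float64(1.45), [100, 127, 226]), (np.float64(1.5), [105, 210, 216]), (np.float64(1.55), [74, 159, 160]), (np.float64(1.6), [26, 52, 42]), (np.float64(1.65), [16, 24, 19]), (np.float64(1.7), [85, 83, 66]), (np.float64(1.75), [196, 195, 196]), (np.float64(1.8), [227, 227, 224]), (np.float64(1.85), [227, 226, 221]), (np.float64(1.9), [223, 224, 222])]
t6 [(np.float64(1.3), [130, 127, 127]), (np.float64(1.35), [124, 124, 123]), (np.float64(1.4), [121, 115, 99]), (np.float64(1.45), [96, 96, 84]), (np.float64(1.5), [118, 118, 171]), (np.float64(1.55), [75, 91, 105]), (np.float64(1.6), [7, 17, 30]), (np.float64(1.65), [26, 27, 34]), (np.float64(1.7), [136, 136, 136]), (np.float64(1.75), [245, 245, 114]), (np.float64(1.8), [94, 94, 92]), (np.float64(1.85), [99, 97, 97]), (np.float64(1.9), [144, 147, 147])]
s7 [277 193]
[[217 219 218 220 212 166  59   7  21  24  23  15  19  25  26  16  90 192
  223]
 [218 
[... 2305 characters left out ...]
 203 207 207 212 212 214 216 217 218 218 219
  221]
 [178 185 186 192 194 197 201 202 205 206 208 212 214 215 215 216 219 220
  220]
 [177 180 189 187 192 200 197 202 206 208 209 210 214 215 212 216 220 218
  221]
 [173 182 186 189 193 197 195 204 203 207 207 211 213 213 216 218 218 217
  218]
 [174 180 187 190 186 197 199 200 203 204 208 210 214 213 216 217 216 218
  219]
 [176 179 182 188 191 195 200 201 204 204 210 209 212 214 215 217 218 218
  218]
 [176 180 184 189 191 192 196 199 202 203 209 210 212 212 215 214 217 217
  217]
 [173 175 185 187 190 192 200 198 205 203 208 209 211 211 214 215 217 220
  219]
 [170 178 181 182 189 192 195 198 202 206 206 209 209 214 212 214 215 216
  220]]
```

The closed tips end at scene row ~188, just above the knob top. So the real fingertips are about 16 mm above the reported TCP, and I need to go lower.

servo_tool(
  motion=[0,0,0,0,40,0,0,0,0,40,0,0,0,0,40,0,0,0,0,40,0,0,0,0,40,-2,1,6,0,40,0,0,6,0,40,0,0,4,0,40],
)

```text
clock: 17.6
eef_pos: [0.4823, -0.0015, 0.0567]
eef_rot: [0.0, 1.0, -0.0, -0.0]
ft_force: [0.3, -0.5, 0.1]
grip_width: 0.452
gripper_force: 0.0
```

servo_tool(
  newtons=10,
  motion=[0,0,0,0,0,0,0,0,0,0,0,0,0,0,0,0,0,0,0,0,0,0,0,0,0,0,0,0,0,0,0,0,0,0,0,0,0,0,0,0],
)

```text
clock: 18.4
eef_pos: [0.4829, -0.0014, 0.0577]
eef_rot: [0.0, 1.0, -0.0, 0.0]
ft_force: [0.2, 0.8, 0.9]
grip_width: 0.1
gripper_force: 10.0
```

servo_tool(
  motion=[0.3,-9.9,0,0,0,1.7,-9.7,0,0,0,3.2,-9.4,0,0,0,4.5,-8.8,0,0,0,5.8,-8,0,0,0],
)

```text
clock: 18.9
eef_pos: [0.4986, 0.0455, 0.0575]
eef_rot: [0.0, 1.0, 0.0, -0.0]
ft_force: [-0.3, -2.2, 1.1]
grip_width: 0.103
gripper_force: 10.0
```

servo_tool(
  motion=[6.9,-7.1,0,0,0,7.9,-5.9,0,0,0,8.7,-4.7,0,0,0,9.3,-3.3,0,0,0],
)

```text
clock: 19.3
eef_pos: [0.5317, 0.0666, 0.0575]
eef_rot: [-0.0, 1.0, 0.0, -0.0]
ft_force: [-2.1, 2.8, 2.5]
grip_width: 0.101
gripper_force: 10.0
```

servo_tool(
  motion=[5,-1,0,0,0,4.7,-1,0,0,0,3,-0.3,0,0,0,2,0,0,0,0],
)

```text
clock: 19.7
eef_pos: [0.546, 0.0694, 0.0575]
eef_rot: [-0.001, 1.0, 0.0, 0.0]
ft_force: [-1.5, 6.4, 1.1]
grip_width: 0.1
gripper_force: 10.0
```

servo_tool(
  motion=[1,0.3,0,0,0,1,0.3,0,0,0,1,0,0,0,0],
)

```text
clock: 20.0
eef_pos: [0.5488, 0.0697, 0.0576]
eef_rot: [-0.002, 1.0, 0.001, 0.0]
ft_force: [-0.9, 9.0, 0.9]
grip_width: 0.1
gripper_force: 10.0
```

servo_tool(
  motion=[1,0,0,0,0,0,0,0,0,0],
)

```text
clock: 20.2
eef_pos: [0.55, 0.0697, 0.0576]
eef_rot: [-0.002, 1.0, 0.001, 0.0]
ft_force: [-0.7, 7.7, -1.0]
grip_width: 0.102
gripper_force: 10.0
```

servo_tool(
  motion=[1,-0.6,0,0,0,0,-0.4,0,0,0],
)

```text
clock: 20.4
eef_pos: [0.551, 0.0699, 0.0576]
eef_rot: [-0.001, 1.0, 0.001, 0.0]
ft_force: [-1.1, 5.5, 0.6]
grip_width: 0.102
gripper_force: 10.0
```

```bash
python3 - <<'E'
from h import *
o=readout.observe();print(o['eef_pos'],o['ft_force'])
E
```

```text
[0.55103536 0.0698751  0.0575881 ] [-1.07538862  5.51133101  0.56076191]
```

servo_tool(
  motion=[0,0,0,0,30,0,0,0,0,30,0,0,0,0,30,0,0,0,0,30,0,0,-15,0,30,0,0,-30,0,30,-20,0,-30,0,30,-30,0,-20,0,30],
)

```text
clock: 21.2
eef_pos: [0.5018, 0.0687, 0.1554]
eef_rot: [-0.001, 1.0, -0.0, 0.001]
ft_force: [-0.3, 0.3, 0.6]
grip_width: 0.344
gripper_force: 0.0
```

servo_tool(
  motion=[-30,0,0,0,30,-20,0,0,0,30,0,0,0,0,30],
)

```text
clock: 21.5
eef_pos: [0.4494, 0.068, 0.1537]
eef_rot: [0.001, 1.0, 0.0, 0.001]
ft_force: [-0.1, -0.6, -0.2]
grip_width: 0.341
gripper_force: 0.0
```

```bash
python3 - <<'E'
from h import *
o=readout.observe();W=wcam(snap('wrist','w8'),o);S=snap('scene','s8');T=snap('top','t8');print(o['eef_pos'],o['ft_force'])
for n,cam in(('w',W),('s',S),('t',T)):
    c=cam['color'];out=[]
    for k in np.arange(-.1,.5,.05):
        kn=[[F0[0]-.022-.066*np.sin(k),F0[1]-.105+.066*np.cos(k),z] for z in (.07,.077,.084)]
        out.append((round(float(k),2),[int(c[v,u].max()) for u,v in proj(cam,kn).round().astype(int)]))
    print(n,out)
    k=0;p=proj(cam,[[F0[0]-.022,F0[1]-.039,.077]])[0].round().astype(int)
    sub=(c[p[1]-25:p[1]+25,p[0]-25:p[0]+25].max(2)<45).astype(np.uint8)
    N,l,st,ce=cv2.connectedComponentsWithStats(sub);print(p,[(st[i][:5].tolist(),(ce[i]+p-25).round(1)) for i in range(1,N) if st[i][4]>8])
def q(th,x0,z0,cam): return proj(cam,[pp(th,a,y-2,h,x0,z0) for a,y,h in((80,40,12),(80,40,0))]).round(1).tolist()
print(q(np.pi/2,-12,8,W));u=int(q(np.pi/2,-12,8,W)[0][0]);v=int(q(np.pi/2,-12,8,W)[0][1]);print(v,[int(x) for x in W['color'][v-8:v+28,u].mean(1)])
cv2.imwrite('pics/v8.png',cv2.resize(S['color'][165:255,180:300,::-1],(800,600),interpolation=cv2.INTER_CUBIC))
E
```

```text
[0.44939025 0.06795763 0.15374713] [-0.12087767 -0.59377213 -0.17293719]
w [(-0.1, [92, 92, 92]), (-0.05, [106, 114, 101]), (0.0, [65, 65, 65]), (0.05, [57, 57, 62]), (0.1, [41, 56, 56]), (0.15, [125, 125, 107]), (0.2, [243, 243, 243]), (0.25, [241, 241, 241]), (0.3, [241, 241, 241]), (0.35, [241, 241, 241]), (0.4, [242, 242, 242]), (0.45, [242, 242, 241])]
[252  70] [([23, 32, 9, 5, 18], array([255.1,  79.8]))]
s [(-0.1, [91, 91, 89]), (-0.05, [30, 30, 51]), (0.0, [21, 30, 38]), (0.05, [21, 17, 30]), (0.1, [20, 29, 24]), (0.15, [64, 81, 85]), (0.2, [53, 108, 113]), (0.25, [55, 116, 110]), (0.3, [91, 109, 105]), (0.35, [105, 56, 117]), (0.4, [172, 103, 103]), (0.45, [206, 163, 83])]
[238 192] [([45, 0, 5, 10, 45], array([260.1, 171. ])), ([25, 22, 4, 10, 26], array([239.2, 193.5]))]
t [(-0.1, [220, 220, 219]), (-0.05, [218, 219, 220]), (0.0, [218, 218, 218]), (0.05, [218, 218, 218]), (0.1, [212, 216, 218]), (0.15, [210, 212, 212]), (0.2, [211, 211, 210]), (0.25, [208, 209, 211]), (0.3, [208, 208, 208]), (0.35, [206, 210, 208]), (0.4, [212, 206, 210]), (0.45, [209, 205, 205])]
[238 167] []
[[148.1, 37.2], [149.8, 54.9]]
37 [185, 185, 184, 185, 181, 183, 181, 184, 216, 242, 244, 244, 244, 243, 244, 243, 243, 244, 243, 244, 244, 244, 245, 245, 245, 247, 240, 117, 87, 91, 89, 87, 89, 89, 97, 107]
```

```bash
python3 -c "
from h import *
print(manip.hand_in())"
```

```text
the job is handed in; nothing more can be done
None
```

I handed the job in at about 22 s. By my camera measurements, the cover plate stands upright and seated in the slot against the wall, about 2 mm off-centre. The keeper is closed to about 0.03–0.05 rad (limit 0.12), and I kept the arm clear of the flange, pot and V-block; the hand-in gave no verdict.

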